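# Cull the broken yoke and mesh the sound one onto the splined drive shaft

### The arm

A 6-joint arm with a two-finger parallel gripper is mounted at the origin on a cart in front of the work surface, level with it; the furniture and walls round the work are solid. World frame = base frame: x ahead of the robot, y to its left, z up, the work surface at z = 0. Lengths are in m, angles in rad, forces in N, time in s.
With the tool pointing down it reaches from about 0.35 to 0.975 m from the base axis. Payload 4.9 kg.
Tool frame: the origin (TCP) lies midway between the tips of the shut fingers; the grasp point (between the pads) lies 19 mm behind it (manip.pinch_z is the distance from the TCP to the grasp point, in m); z points along the fingers, y is the direction in which the jaws open and shut (so a half turn about z gives the same grasp; the last joint's range is limited). The gripper opens to 85 mm and grips with 20 to 120 N. Pads are 22 mm wide; open, the fingers measure 114 mm over their backs; the gripper's body (76 mm by 85 mm) begins 54 mm behind the grasp point. The pads swing forward as they close: fully open they stand 13 mm farther back than shut.
Start: joints at [-1.395, 0.053, 1.613, -0, 1.476, -0.119], TCP at [0.182, -0.598, 0.231] pointing down, gripper open.
Joint ranges: [-3.01, 3.01], [-1.01, 2.22], [0.06, 2.58], [-1.02, 4.17], [0.09, 2.62], [-3.14, 3.14]. Speed limits (rad/s): [2.57, 2.57, 3.14, 3.14, 3.14, 3.14].

### API

Orientations are given as a unit quaternion [w, x, y, z].
In Python, from plant import manip gives the robot as it stands.
- The arm moves only by the tool drive_tool, never from a script. Its argument "commands" is text: rows parted by semicolons, each of 5 numbers parted by spaces: the finger opening in mm, from 0 to 85.4, then the shift along the tool's x, y, z in units of 30 mm (1.0 is 30 mm), then the turn about the tool's z in degrees. A call has exactly 8 rows; each row shifts and turns the commanded pose from where the row before left it, along the tool's axes as they then stand; what a row does not reach is not made up. A row lasts 1/8 s, in which the tool goes at most 62.5 mm and 10.7 degrees, less where a joint would pass 70% of its speed; a pose out of reach is approached as far as the arm can. A call is refused whole if a number of a shift passes 1 or a number of a turn 10.7, either way. A call with a gripper value outside its range is refused whole. The fingers move at their own pace and stop on an object; the grip force is fixed at half the most. Time passes only in rows, so rows that do not move let the fingers close, or fill a call up. It gives the time, the measured TCP pose, the force and the opening at its end, in the units of the state.
- manip.state(): the state, without advancing time (a new reading comes with each control period).
- manip.grab_frame(name): name is "scene" or "top" or "wrist"; returns the picture (400x640x3 uint8, red, green, blue); there is no depth.
- manip.camera_params(name): a dict with "fx", "fy", "cx", "cy" (pixels), "distortion" ([k1, k2, p1, p2, k3] as OpenCV has them; the pictures are not rectified), "xyz" and "orientation" of the camera in the world. Camera axes: x right, y down, z forward; pixel columns grow to the right and rows downward; lengths in m; the calibration is good to about 2 mm. A picture is of the moment at which its call begins: read the wrist's pose just before it. camera_params takes no time and is no camera call; for the wrist camera it gives the pose at the moment of the call.
- manip.job_done(): hands the job in, once; it reports no verdict.
The state is a dict: "time": time; "joint_pos": joint angles; "joint_vel": joint speeds; "joint_efforts": joint torques, N m; "tool_pos": TCP position; "tool_rot": TCP orientation; "contact_force": force on the tool from outside, world axes, zero at the start; "ft_torque": the same for the moment, N m; "gripper_width": opening from 0.0 (shut) to 1.0 (fully open).
Only numpy, scipy, OpenCV 4.12 (cv2) and the standard library are available. Lean on these libraries where they do the work, as an engineer would, in place of code of your own. Each camera call takes 0.05 s, during which the arm holds its last target. There are 200 camera calls.

### The job

Of the two hexagonal coupling yokes on the raised bench, put the one with a broken-off ear in the red reject tray. Fit the sound one, ears up, over the upright splined shaft of the blue drive, rocking it round until the teeth mesh and it slides fully home on the collar, and let go. Do not push or tip over the bottles, tin and tape roll behind.

Things in the scene. Friction and masses are not known exactly. Their poses are not given: they have to be found in the camera images.
- yoke_sound_mid (a point): Sound coupling yoke (0.25 kg) standing bore down on the riser: steel hexagon 42 mm across flats, 42 mm tall, two ears 22 mm wide on top (62 mm overall). Point: on its axis, 31 mm above the underside. z up along the axis; x runs through the ears, square to the flats below them; other flats face 60 and 120 degrees from x. Grip any two opposite flats, 22 to 38 mm above the underside.
- yoke_broken_mid (a point): Broken yoke, for the tray: same body, point and axes, but only the ear on the +x side is whole (to 62 mm overall); the -x ear is snapped off to a 5 mm stump. Bore, in both yokes: right through, six inner teeth 4.5 mm wide at the hexagon's corners (30, 90 .. degrees from x), from 4 to 28 mm above the underside; 23 mm clear between opposite teeth, 34 mm in the grooves.
- shaft_seat (a point): On the axis of the drive's upright shaft, at its collar's top (14 mm above the riser), where a yoke's underside rests when home; z up. The yaw of this frame says nothing of the teeth. Fixed blue drive: round foot 70 mm diameter, 7 mm high; boss 54 mm to 10 mm; collar 46 mm to 14 mm. An unmeshed yoke stands with its underside 16 mm above the collar.
- shaft_top (a point): Top of the splined shaft, 30 mm above the collar. Cone 10 mm wide here, 20 mm wide 5 mm lower; smooth 20 mm pilot below it to 20 mm above the collar; then six teeth 4.5 mm wide, 31 mm over opposite teeth, down to the collar. Tooth angle unknown: look, or rock up to 60 degrees; meshes within about 6 degrees, 1.5 mm radial play. A brake holds it; it slips only above 0.8 N m.
- reject_tray_in (a point): Centre of the inner floor of the fixed red round open tray, 78 mm diameter outside, wall 3 mm thick and 24 mm high, floor 4 mm above the riser.
- riser_mid (a point): Centre of the top of the fixed aluminium riser that carries all this, 130 mm above the table, 320 mm (x) by 450 mm (y). A hose and pipe cross overhead at x 0.29 to 0.44, underside 0.56 m above the table, with a small tap down to 0.52 m near y 0.35: reach in low beneath them, fingers pointing down and about 20 degrees forward, so that the wrist stays near the robot.
- leak_standard: Bystander: small metal reference bottle with green tap, 36 mm diameter, 100 mm tall, standing behind; origin under its centre.
- solvent_bottle: Bystander: white bottle with red nozzle, 57 mm diameter, 151 mm tall; origin under its centre.
- tape_roll: Bystander: roll of white tape lying flat, 88 mm diameter, 40 mm high; origin under its centre.
- tin: Bystander: flat tin with green lid, 61 x 86 x 22 mm; origin under its centre.

How it is judged:
At the end, for the whole second after the job is handed in: Broken yoke inside the red tray (mid point within 30 mm of its centre, less than 45 mm above its floor); sound yoke upright (within 3.4 degrees) on the shaft, within 4 mm of its axis, underside within 4 mm of the collar (horizontal distance between yoke_broken_mid and reject_tray_in below 0.03 m and z of yoke_broken_mid in the frame of reject_tray_in below 0.045 m and horizontal distance between yoke_sound_mid and shaft_seat below 0.004 m and z of yoke_sound_mid in the frame of shaft_seat between 0.024 and 0.035 m and angle between yoke_sound_mid's own z axis and vertical below 0.06 rad); the robot touches nothing.
It fails at once if the small metal reference bottle is pushed more than 30 mm or tipped over (distance of leak_standard from where it was at the start of the episode above 0.03 m or angle between leak_standard's own z axis and vertical above 0.4 rad).
It fails at once if the solvent bottle is pushed more than 30 mm or tipped over (distance of solvent_bottle from where it was at the start of the episode above 0.03 m or angle between solvent_bottle's own z axis and vertical above 0.4 rad).
It fails at once if the tape roll is pushed more than 30 mm (distance of tape_roll from where it was at the start of the episode above 0.03 m).
It fails at once if the tin is pushed more than 30 mm (distance of tin from where it was at the start of the episode above 0.03 m).
It also fails if it takes over 56 s, if anything falls off the work surface, if the arm or the gripper's body presses on something with over 40 N, if the wrist force passes 120 N, or if a joint passes its speed limit or range.

## Working session

There is one attempt and no reset: what is moved stays moved. The work goes in short steps, Python scripts to look and compute and a tool call to move; the robot and the scene stay as the last step left them, time stands still between calls to the robot, and variables do not carry over. Pictures are saved under pics/ and viewed, about 8 in all and at most 12, crops included, and the job is handed in when it is done.

Besides the shell and the picture viewer there is one more tool, called after "Call:" as name(argument=value, ...) on one line, values as JSON. drive_tool: Moves the arm, as the interface text tells. Its arguments: {"type":"object","properties":{"commands":{"type":"string"}},"required":["commands"]}

```bash
mkdir -p pics; cat > h.py <<'E'
import numpy as np, cv2
from scipy.spatial.transform import Rotation as R
from plant import manip
def rot(q): return R.from_quat([q[1],q[2],q[3],q[0]]).as_matrix()
def ray(p,uv):
    K=np.array([[p['fx'],0,p['cx']],[0,p['fy'],p['cy']],[0,0,1.]])
    u=cv2.undistortPoints(np.array(uv,float).reshape(-1,1,2),K,np.array(p['distortion'],float)).reshape(-1,2)
    return np.array(p['xyz']),np.c_[u,np.ones(len(u))]@rot(p['orientation']).T
def onz(p,uv,z):
    o,d=ray(p,uv); return o+d*((z-o[2])/d[:,2])[:,None]
def proj(p,X):
    K=np.array([[p['fx'],0,p['cx']],[0,p['fy'],p['cy']],[0,0,1.]]);M=rot(p['orientation']).T
    return cv2.projectPoints(np.array(X,float).reshape(-1,3),cv2.Rodrigues(M)[0],-M@np.array(p['xyz']),K,np.array(p['distortion'],float))[0].reshape(-1,2)
E
python3 - <<'E'
from h import *
for n in('scene','top'):
    p=manip.camera_params(n);im=manip.grab_frame(n);cv2.imwrite(f'pics/{n}0.png',im[:,:,::-1]);print(n,p)
print(manip.state(), manip.pinch_z)
E
```

```text
scene {'fx': 392.1169359633483, 'fy': 392.1169359633483, 'cx': 323.2989983247668, 'cy': 198.50194591155747, 'distortion': array([-0.06089518,  0.        ,  0.        ,  0.        ,  0.        ]), 'xyz': array([-0.20872695,  0.52436359,  0.62810498]), 'orientation': array([ 0.24995831, -0.42349204,  0.76204331, -0.42126634])}
top {'fx': 386.5343922751751, 'fy': 386.5343922751751, 'cx': 321.5168055276861, 'cy': 199.13075223207963, 'distortion': array([-0.06646682,  0.        ,  0.        ,  0.        ,  0.        ]), 'xyz': array([0.29780887, 0.16743545, 1.01860798]), 'orientation': array([-0.06489606,  0.7111389 , -0.69721046,  0.0629884 ])}
{'time': 0.1, 'joint_pos': array([-1.39498732e+00,  5.33184143e-02,  1.61416852e+00,  2.92923369e-05,
        1.47598728e+00, -1.18978810e-01]), 'joint_vel': array([-0.00107429, -0.00056651, -0.00261485,  0.00217679, -0.00097648,
        0.00040172]), 'joint_efforts': array([ 1.48183412e-04, -3.94906926e+01, -3.71361959e+01, -1.28152055e-04,
        3.91023204e-03,  5.13484721e-06]), 'tool_pos': array([ 0.18150706, -0.59747405,  0.23016179]), 'tool_rot': array([-9.40814855e-04,  9.89156937e-01,  1.46859351e-01, -1.21555757e-05]), 'contact_force': array([0.31173502, 0.229217  , 0.66614325]), 'ft_torque': array([ 0.03565181, -0.0197244 ,  0.00038235]), 'gripper_width': 0.9999060341563716} 0.0187
```

View pics/top0.png

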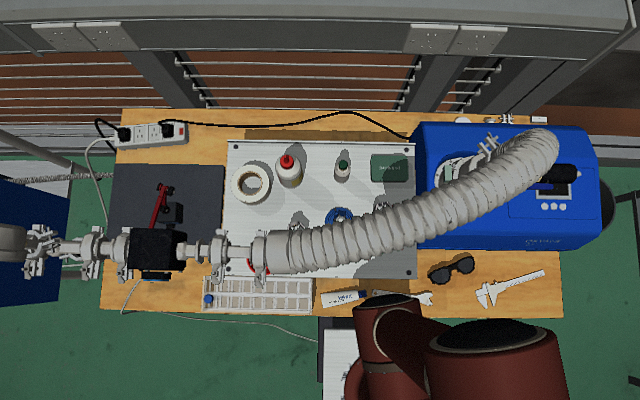

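View pics/scene0.png

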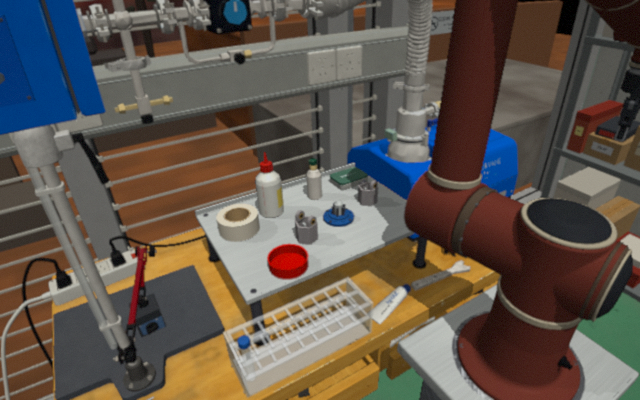

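Top view: white tape roll (252,183), bottles (289,170),(342,168), tin (390,168), drive (338,215), yokes near (298,213) and (380,208), the hose hiding the tray (~258,265). Scene view: tray (288,261), left yoke (306,228), drive (340,212), right yoke (367,191).

```bash
python3 - <<'E'
from h import *
s=cv2.imread('pics/scene0.png');t=cv2.imread('pics/top0.png')
a=cv2.resize(s[170:285,255:395],None,fx=5.6,fy=5.2,interpolation=cv2.INTER_CUBIC)
a=cv2.resize(s[165:285,255:395],(560,480),interpolation=cv2.INTER_CUBIC)
b=cv2.resize(t[190:230,270:410],(560,160),interpolation=cv2.INTER_CUBIC)
print(a.shape,b.shape)
cv2.imwrite('pics/crop.png',np.vstack([a,b])[:600] if 0 else np.vstack([a[:440],b]))
ps,pt=[manip.camera_params(n) for n in('scene','top')]
print('scene yokes/drive/tray',onz(ps,[[306,228],[367,191],[340,212],[288,261]],.165).round(3).tolist())
print('top',onz(pt,[[298,213],[380,208],[338,215]],.165).round(3).tolist())
print('bystanders(top)',onz(pt,[[252,183],[289,175],[342,172],[390,168]],.17).round(3).tolist())
# red, blue masks
for n,im,p in(('s',s,ps),('t',t,pt)):
    h=cv2.cvtColor(im,cv2.COLOR_BGR2HSV)
    for c,m in(('red',((h[...,0]<6)|(h[...,0]>174))&(h[...,1]>200)&(h[...,2]>90)),('blue',(abs(h[...,0].astype(int)-108)<12)&(h[...,1]>150)&(h[...,2]>50))):
        k,l,st,ce=cv2.connectedComponentsWithStats(m.astype(np.uint8))
        for i in range(1,k):
            if 60<st[i,4]<3000: print(n,c,st[i],ce[i].round(1))
E
```

```text
(480, 560, 3) (160, 560, 3)
scene yokes/drive/tray [[0.369, 0.23, 0.165], [0.421, 0.039, 0.165], [0.381, 0.14, 0.165], [0.297, 0.307, 0.165]]
top [[0.422, 0.223, 0.165], [0.436, 0.04, 0.165], [0.419, 0.134, 0.165]]
bystanders(top) [[0.487, 0.329, 0.17], [0.507, 0.246, 0.17], [0.516, 0.126, 0.17], [0.528, 0.017, 0.17]]
s red [260 153  12  19 130] [265.6 164.9]
s red [ 268  245   39   33 1058] [287.6 260.8]
s red [129 254  17  70 287] [135.6 291.7]
s blue [223   0  24  25 437] [234.9  12. ]
s blue [428 119  10  38 215] [432.  134.3]
s blue [ 481  129   37   68 1801] [500.3 162.8]
s blue [ 348  138   84   61 2256] [386.7 166.5]
s blue [324 210  29  16 312] [338.2 218. ]
s blue [238 336  11  13 108] [243.4 341.8]
t blue [ 18 190  52  48 625] [ 48.3 211.7]
t blue [325 208  28  17 222] [337.  214.5]
t blue [ 33 281  18  22  90] [ 42.9 293.3]
```

View pics/crop.png

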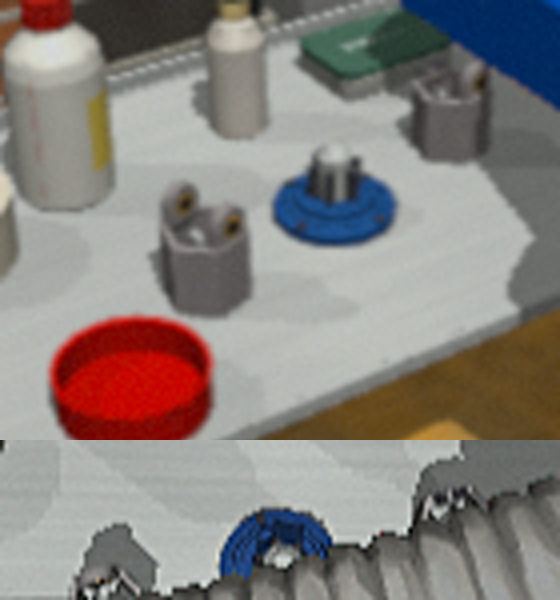

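Left yoke (crop 205,250) shows two ears, so it is sound. The right one (crop 452,120) shows one ear, so it is broken. The drive shaft is at crop (337,170) and the tray at (130,380).

```bash
python3 - <<'E'
from h import *
print([d for d in dir(manip) if d[0]!='_'])
ps,pt=[manip.camera_params(n) for n in('scene','top')]
for n,uv,z in(('left',[306.5,219],.172),('right',[368,188],.172),('shtop',[339.2,202.5],.174),('foot',[338.8,216],.137),('tray',[287.6,253],.154)):
    print(n,onz(ps,[uv],z)[0].round(3))
print('top drive foot ctr',onz(pt,[[338.5,216]],.137).round(3))
w=manip.camera_params('wrist');st=manip.state();T=rot(st['tool_rot'])
print('cam in tool',T.T@(w['xyz']-st['tool_pos']),'\n',T.T@rot(w['orientation']),w['fx'])
E
```

```text
['IKError', 'camera_params', 'grab_frame', 'job_done', 'pinch_z', 'state']
left [0.388 0.218 0.172]
right [0.421 0.036 0.172]
shtop [0.402 0.128 0.174]
foot [0.404 0.128 0.137]
tray [0.331 0.292 0.154]
top drive foot ctr [[0.421 0.132 0.137]]
cam in tool [ 0.06808258  0.00035387 -0.14204444] 
 [[-1.70585142e-04 -9.63165009e-01 -2.68911019e-01]
 [ 9.99999639e-01  5.94337422e-05 -8.47230368e-04]
 [ 8.32005034e-04 -2.68911066e-01  9.63164652e-01]] 335.44190980856325
```

Call:
drive_tool(commands="85 0 0 -1 0;85 0 0 -1 0;85 0 0 -1 0;85 0 0 0 0;85 1 0 0 0;85 1 0 0 0;85 1 0 0 0;85 0 0 0 0")

```text
time: 1.1
tool_pos: [0.2689, -0.5706, 0.3188]
tool_rot: [-0.002, 0.989, 0.148, -0.0]
contact_force: [0.4, -0.5, -0.1]
gripper_width: 1.0
```

```bash
python3 - <<'E'
from h import *
s=manip.state();print(s['time'],s['joint_pos'].round(4),s['tool_pos'].round(4),s['tool_rot'].round(4))
E
```

```text
1.1 [-1.2483e+00  3.1800e-02  1.4903e+00  1.0000e-04  1.6229e+00  2.5000e-02] [ 0.2689 -0.5706  0.3188] [-1.700e-03  9.890e-01  1.482e-01 -2.000e-04]
```

Call:
drive_tool(commands="85 0 0 0 8.5;85 0 0 0 8.5;85 0 -1 0 0;85 0 -1 0 0;85 0 -1 0 0;85 0 -1 0 0;85 0 -1 0 0;85 0 -1 0 0")

```text
time: 2.1
tool_pos: [0.267, -0.391, 0.3198]
tool_rot: [-0.001, 1.0, -0.002, -0.001]
contact_force: [0.1, -0.7, 0.5]
gripper_width: 0.996
```

```bash
python3 - <<'E'
from h import *
s=manip.state();print(s['time'],s['joint_pos'].round(4),s['tool_pos'].round(4),s['tool_rot'].round(4))
im=manip.grab_frame('scene');cv2.imwrite('pics/s1.png',im[:,:,::-1])
E
```

```text
2.1 [-1.1287e+00 -3.5440e-01  1.8321e+00 -5.0000e-04  1.6658e+00  4.4520e-01] [ 0.267  -0.391   0.3198] [-8.0e-04  1.0e+00 -1.5e-03 -6.0e-04]
```

View pics/s1.png

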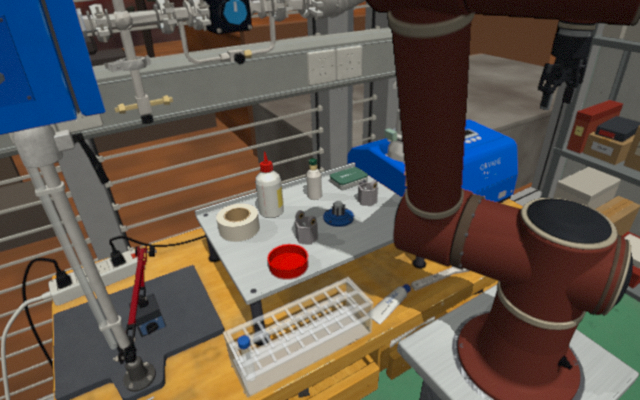

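View: the arm is up at right, gripper at (560,70), wrist near (600,5); yokes still at (306,228) and (367,191). The jaws are far from everything.

```bash
python3 - <<'E'
from h import *
p=manip.camera_params('scene');t=np.array(manip.state()['tool_pos'])
for h in(0,.1,.2,.25,.3,.35,.4):print(h,proj(p,t+[0,0,h])[0].round(0))
for z in(.1,.15,.2,.25,.3,.35):print(z,proj(p,[0,0,z])[0].round(0))
im=manip.grab_frame('top');cv2.imwrite('pics/t1.png',im[:,:,::-1])
E
```

```text
0 [553. 112.]
0.1 [564.  69.]
0.2 [576.  22.]
0.25 [582.  -4.]
0.3 [589. -30.]
0.35 [595. -58.]
0.4 [602. -87.]
0.1 [530. 321.]
0.15 [538. 300.]
0.2 [547. 278.]
0.25 [556. 253.]
0.3 [566. 226.]
0.35 [576. 196.]
```

View pics/t1.png

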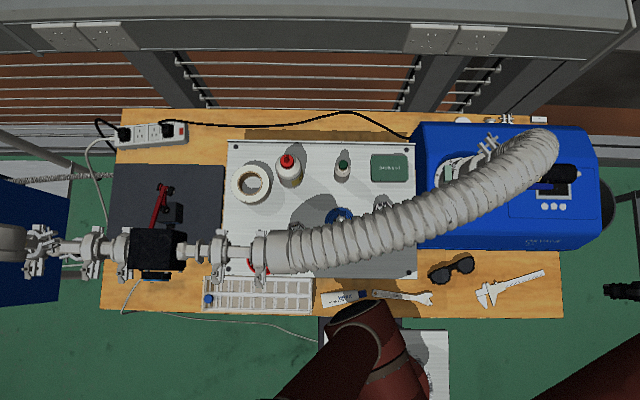

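Top view: the gripper is far right (620,290), the hose runs from (545,140) to (260,250), and the blue machine's front edge is near row 248 from column 415 to 580.

```bash
python3 - <<'E'
from h import *
p=manip.camera_params('top');s=manip.camera_params('scene')
for z in(.1,.2,.3):print(z,onz(p,[[420,248],[480,248],[560,245],[415,130]],z).round(3).tolist())
for z in(.13,.2,.25,.3):print('scene box top-left-front corner',z,onz(s,[[405,188],[350,152],[515,190]],z).round(3).tolist())
for z in(.56,.62):print('hose axis',onz(p,[[260,255],[300,250],[340,240],[380,230],[420,215],[460,198]],z).round(3).tolist())
print('riser corners',onz(p,[[230,141],[414,141],[416,279]],.13).round(3).tolist())
print('hose in scene',proj(s,[[.3,.25,.56],[.38,.1,.56],[.44,-.05,.56],[.3,.35,.52],[.29,.35,.56]]).round(0).tolist())
E
```

```text
0.1 [[0.353, -0.064, 0.1], [0.355, -0.209, 0.1], [0.364, -0.41, 0.1], [0.647, -0.06, 0.1]]
0.2 [[0.347, -0.039, 0.2], [0.349, -0.168, 0.2], [0.357, -0.347, 0.2], [0.609, -0.035, 0.2]]
0.3 [[0.341, -0.014, 0.3], [0.342, -0.127, 0.3], [0.35, -0.284, 0.3], [0.571, -0.01, 0.3]]
scene box top-left-front corner 0.13 [[0.428, -0.087, 0.13], [0.685, -0.095, 0.13], [0.268, -0.312, 0.13]]
scene box top-left-front corner 0.2 [[0.338, -0.001, 0.2], [0.559, -0.008, 0.2], [0.201, -0.194, 0.2]]
scene box top-left-front corner 0.25 [[0.274, 0.06, 0.25], [0.47, 0.054, 0.25], [0.153, -0.11, 0.25]]
scene box top-left-front corner 0.3 [[0.21, 0.121, 0.3], [0.38, 0.116, 0.3], [0.105, -0.026, 0.3]]
hose axis [[0.313, 0.241, 0.56], [0.32, 0.194, 0.56], [0.333, 0.147, 0.56], [0.346, 0.099, 0.56], [0.365, 0.051, 0.56], [0.386, 0.001, 0.56]]
hose axis [[0.311, 0.231, 0.62], [0.317, 0.19, 0.62], [0.328, 0.149, 0.62], [0.339, 0.108, 0.62], [0.356, 0.066, 0.62], [0.375, 0.023, 0.62]]
riser corners [[0.599, 0.395, 0.13], [0.608, -0.049, 0.13], [0.281, -0.046, 0.13]]
hose in scene [[304.0, 22.0], [359.0, 9.0], [403.0, 2.0], [238.0, 62.0], [237.0, 30.0]]
```

Call:
drive_tool(commands="85 0.13 -0.8 0.4 0;85 0.13 -0.8 0.4 0;85 0.13 -0.8 0.4 0;85 0.13 -0.8 0.4 0;85 0.13 -0.8 0.4 0;85 0.13 -0.8 0.4 0;85 0.13 -0.8 0.4 0;85 0.13 -0.8 0.4 0")

```text
time: 3.2
tool_pos: [0.2992, -0.1998, 0.224]
tool_rot: [-0.0, 1.0, -0.002, -0.001]
contact_force: [-1.0, 0.7, -0.5]
gripper_width: 0.992
```

Call:
drive_tool(commands="85 0 -0.8 0.1 0;85 0 -0.8 0.1 0;85 0 -0.8 0.1 0;85 0 -0.8 0.1 0;85 0 -0.8 0.1 0;85 0 -0.8 0.1 0;85 0 -0.8 0.1 0;85 0 0 0 0")

```text
time: 4.2
tool_pos: [0.2997, -0.0317, 0.2034]
tool_rot: [0.0, 1.0, 0.0, -0.001]
contact_force: [-0.0, 0.6, -0.4]
gripper_width: 0.992
```

```bash
python3 - <<'E'
from h import *
s=manip.state();print(s['time'],s['joint_pos'].round(3),s['tool_pos'].round(4),s['tool_rot'].round(4))
a=manip.grab_frame('scene');w=manip.camera_params('wrist');np.save('w2.npy',w,allow_pickle=True);b=manip.grab_frame('wrist')
cv2.imwrite('pics/s2.png',a[:,:,::-1]);cv2.imwrite('pics/w2.png',b[:,:,::-1])
cv2.imwrite('pics/v2.png',np.vstack([cv2.resize(a[:200,200:],(528,240)),b[:,56:584]])[:600,:,::-1])
E
```

```text
4.2 [-3.540e-01 -8.630e-01  2.331e+00 -1.000e-03  1.675e+00  1.217e+00] [ 0.2997 -0.0317  0.2034] [ 1.e-04  1.e+00  2.e-04 -6.e-04]
```

View pics/v2.png

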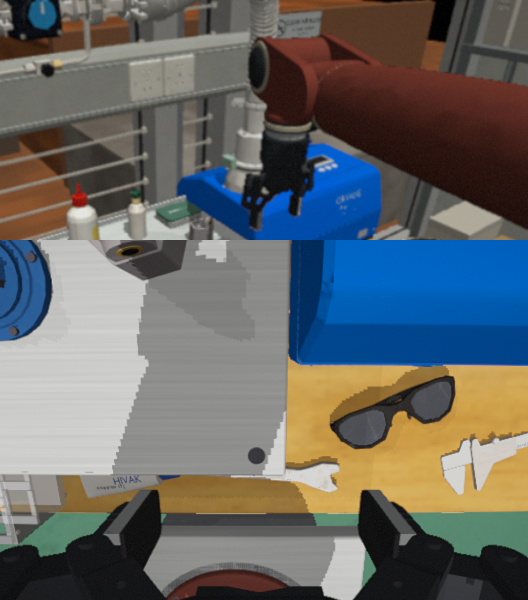

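The scene part shows the wrist clear in front of the blue machine, top of the wrist near crop row 38. The wrist part shows the drive foot at the left edge (10,290), the broken yoke at the top (150,250), and clear pads.

Call:
drive_tool(commands="85 0 -0.5 0.4 0;85 0 -0.6 0.4 0;85 0.2 -0.6 0 0;85 0.3 -0.6 0 0;85 0.4 -0.6 0 0;85 0.4 -0.4 0 0;85 0.3 0 0 0;85 0 0 0 0")

```text
time: 5.3
tool_pos: [0.3485, 0.066, 0.1802]
tool_rot: [0.0, 1.0, -0.002, -0.0]
contact_force: [-0.3, -1.0, -0.0]
gripper_width: 0.999
```

```bash
python3 - <<'E'
from h import *
s=manip.state();print(s['time'],s['joint_pos'].round(3),s['tool_pos'].round(4),s['tool_rot'].round(4),s['contact_force'])
w=manip.camera_params('wrist');np.save('w3.npy',w,allow_pickle=True);b=manip.grab_frame('wrist')
cv2.imwrite('pics/w3.png',b[:,:,::-1]);cv2.imwrite('pics/v3.png',cv2.resize(b[:300,:,::-1],(800,375),interpolation=cv2.INTER_CUBIC))
E
```

```text
5.3 [-0.023 -0.653  2.259 -0.     1.537  1.551] [0.3485 0.066  0.1802] [ 2.0e-04  1.0e+00 -1.7e-03 -5.0e-04] [-0.29393905 -0.9882251  -0.03393242]
```

View pics/v3.png

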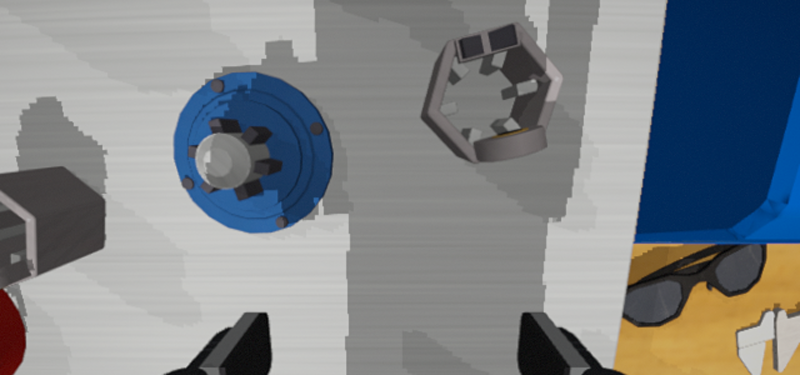

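The drive (250,150), with the shaft tip at (222,160) and radial teeth, and the broken yoke (495,95), with whole ear at the bottom and dark stump at top (488,40), are clear. The sound yoke is only partly in view at the left (50,220). I'll enlarge to pick corners.

```bash
python3 - <<'E'
from h import *
b=cv2.imread('pics/w3.png')
f=lambda x0,y0:cv2.resize(b[y0:y0+132,x0:x0+132],(396,396),interpolation=cv2.INTER_LANCZOS4)
c=np.hstack([f(135,55),f(328,8)])
for i in range(0,792,66):
    cv2.line(c,(i,0),(i,6),(0,255,255),1)
for j in range(0,396,66): cv2.line(c,(0,j),(6,j),(0,255,255),1)
cv2.imwrite('pics/v4.png',cv2.convertScaleAbs(c,alpha=1.3,beta=25))
E
```

```text
(no output)
```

View pics/v4.png

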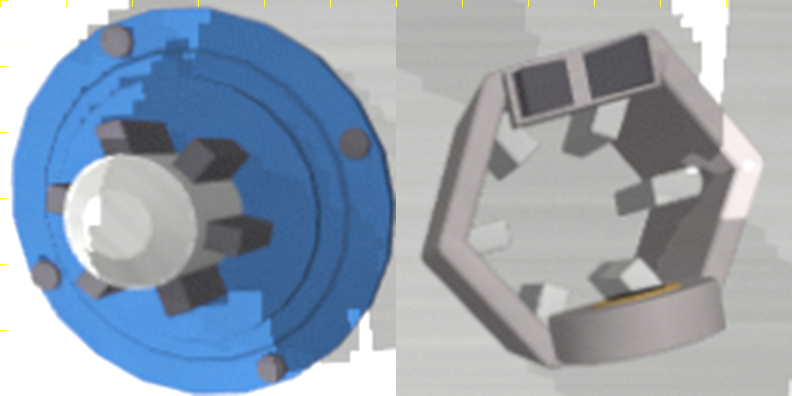

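```bash
cat >> h.py <<'E'
def load(f): return np.load(f,allow_pickle=True).item()
def hexfit(p,pts,z):
    P=onz(p,pts,z);return P
E
python3 - <<'E'
from h import *
p=load('w3.npy')
Lp=lambda a:[[135+x/3,55+y/3] for x,y in a]
Rp=lambda a:[[328+(x-396)/3,8+y/3] for x,y in a]
A,B,C,E_,F=P=onz(p,Rp([(498,74),(655,32),(762,163),(555,356),(438,240)]),.172)
print('yoke corners',P[:,:2].round(4).tolist());print('ctr',((B+E_)/2)[:2],((C+F)/2)[:2])
c=((B+E_)/2+(C+F)/2)/2
d=P[:,:2]-c[:2];an=np.degrees(np.arctan2(d[:,1],d[:,0]));print('ang',an.round(1),(an%60).round(1),np.hypot(*d.T).round(4))
# drive: blue mask foot ellipse
b=cv2.imread('pics/w3.png');h=cv2.cvtColor(b,cv2.COLOR_BGR2HSV)
m=((abs(h[...,0].astype(int)-107)<14)&(h[...,1]>120)).astype(np.uint8);m[:,290:]=0
k,l,st,ce=cv2.connectedComponentsWithStats(m);i=1+st[1:,4].argmax();print(st[i])
cn=max(cv2.findContours((l==i).astype(np.uint8),0,1)[0],key=len);hu=cv2.convexHull(cn).reshape(-1,2)
Q=onz(p,hu+0.0,.137)[:,:2];(cc,r)=cv2.minEnclosingCircle((Q*1000).astype(np.float32));el=cv2.fitEllipse((Q*1000).astype(np.float32))
print('foot',cc,r,el)
print('cone top',onz(p,Lp([(128,222)]),.174)[0])
s=np.array(el[0])/1000
T=onz(p,Lp([(112,122),(48,198),(88,292)]),.164)[:,:2]-s;an=np.degrees(np.arctan2(T[:,1],T[:,0]));print('teeth',an.round(1),(an%60).round(1),np.hypot(*T.T).round(4))
E
```

```text
yoke corners [[0.4453, 0.0463], [0.4507, 0.0249], [0.4339, 0.0087], [0.407, 0.0367], [0.4233, 0.0542]]
ctr [0.42886939 0.03084852] [0.42860717 0.03142988]
ang [ 42.5 -15.7 -77.1 165.5 103.2] [42.5 44.3 42.9 45.5 43.2] [0.0224 0.0228 0.0231 0.0224 0.0237]
[ 140   58  126  128 9253]
foot (406.4975280761719, 127.30120849609375) 34.627506256103516 ((406.44525146484375, 127.38719940185547), (68.43606567382812, 69.04546356201172), 4.467288017272949)
cone top [0.40663217 0.12585227 0.174     ]
teeth [ 13.2  77.4 138.2] [13.2 17.4 18.2] [0.0149 0.0151 0.0152]
```

Call:
drive_tool(commands="85 0.28 0.47 0 0;85 0 0 0 8.2;85 0 0 0 8.2;85 0.8 0 0 0;85 0.9 0 0 0;85 0.8 0 0 0;85 0 0 0.3 0;85 0 0 0.3 0")

```text
time: 6.35
tool_pos: [0.4275, 0.0313, 0.1613]
tool_rot: [0.0, 0.99, -0.144, -0.001]
contact_force: [-0.1, 0.3, 0.7]
gripper_width: 1.0
```

```bash
cat >> h.py <<'E'
def st(target=None,ang=None):
    s=manip.state();T=rot(s['tool_rot']);print('t',s['time'],'tcp',s['tool_pos'].round(4),'yaw tool y deg',np.degrees(np.arctan2(T[1,1],T[0,1])).round(1),'F',s['contact_force'].round(1),'M',s['ft_torque'].round(2),'w',round(s['gripper_width']*85.4,1),'tilt',np.degrees(np.arccos(-T[2,2])).round(2),'j',s['joint_pos'].round(2))
    if target is not None:
        print('shift units (tool)',(T.T@(np.array(target)-s['tool_pos'])/.03).round(2))
E
python3 -c "
from h import *
st([.4287,.0311,.138])"
```

```text
t 6.35 tcp [0.4275 0.0313 0.1613] yaw tool y deg -106.5 F [-0.1  0.3  0.7] M [ 0.01 -0.01  0.04] w 85.4 tilt 0.07 j [-0.1  -0.4   2.13  0.    1.41  1.76]
shift units (tool) [ 0.04 -0.    0.78]
```

Aligned; descend, close, lift a little.

Call:
drive_tool(commands="85 0.04 0 0.4 0;85 0 0 0.38 0;85 0 0 0 0;30 0 0 0 0;30 0 0 0 0;30 0 0 0 0;30 0 0 0 0;30 0 0 0 0")

```text
time: 7.35
tool_pos: [0.4302, 0.0311, 0.1398]
tool_rot: [0.0, 0.99, -0.144, 0.001]
contact_force: [-0.6, -1.0, 3.9]
gripper_width: 0.486
```

```bash
python3 -c "
from h import *
st()"
```

```text
t 7.35 tcp [0.4302 0.0311 0.1398] yaw tool y deg -106.5 F [-0.6 -1.   3.9] M [-0.05 -0.   -0.01] w 41.5 tilt 0.09 j [-0.1  -0.37  2.14 -0.    1.37  1.76]
```

Call:
drive_tool(commands="30 0 0 -0.5 0;30 0 0 -0.5 0;30 -0.5 0 -0.1 0;30 -0.8 0 0 0;30 -0.8 0 0 0;30 -0.8 0 0 0;30 -0.8 0 0 0;30 -0.3 0 0 -8.2")

```text
time: 8.35
tool_pos: [0.3136, 0.0656, 0.1723]
tool_rot: [-0.0, 0.998, -0.07, 0.0]
contact_force: [0.3, -0.4, -2.8]
gripper_width: 0.481
```

Call:
drive_tool(commands="30 0 0 0 -8.2;30 0 -0.7 0 0;30 0 -0.8 0 0;30 0 -0.8 0 0;30 0 -0.8 0 0;30 0 -0.8 0 0;30 0 -0.5 0 0;30 0 0 0 0")

```text
time: 9.35
tool_pos: [0.3145, 0.1979, 0.1723]
tool_rot: [0.0, 1.0, 0.0, -0.0]
contact_force: [-0.6, -0.1, -3.6]
gripper_width: 0.482
```

```bash
python3 - <<'E'
from h import *
st();w=manip.camera_params('wrist');np.save('w5.npy',w,allow_pickle=True);b=manip.grab_frame('wrist')
cv2.imwrite('pics/w5.png',b[:,:,::-1]);cv2.imwrite('pics/v5.png',cv2.resize(b[:330,:,::-1],(800,412),interpolation=cv2.INTER_CUBIC))
E
```

```text
t 9.35 tcp [0.3145 0.1979 0.1723] yaw tool y deg -90.0 F [-0.6 -0.1 -3.6] M [-0.01 -0.05 -0.03] w 41.2 tilt 0.01 j [ 0.36 -0.59  2.23 -0.    1.5   1.93]
```

View pics/v5.png

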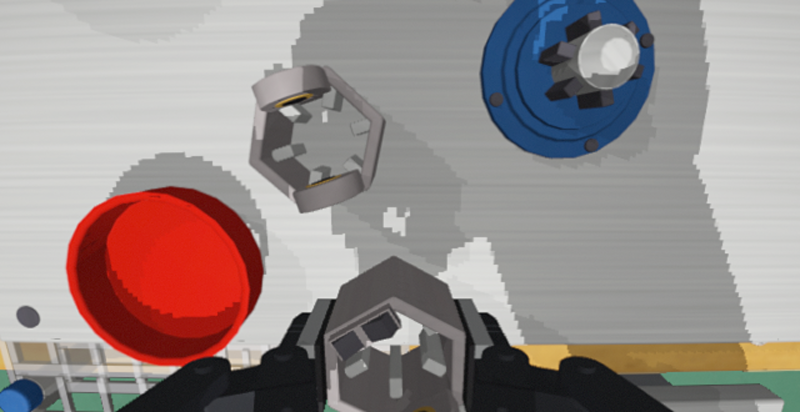

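Carried broken yoke (395,350) shows its dark stump; the sound yoke (318,140) has two ears; tray (165,275); drive (570,75).

```bash
python3 - <<'E'
from h import *
from scipy.optimize import least_squares
p=load('w5.npy');b=cv2.imread('pics/w5.png');h=cv2.cvtColor(b,cv2.COLOR_BGR2HSV)
m=(((h[...,0]<8)|(h[...,0]>172))&(h[...,1]>180)).astype(np.uint8)
k,l,s,ce=cv2.connectedComponentsWithStats(m);i=1+s[1:,4].argmax();print(s[i])
hu=cv2.convexHull(max(cv2.findContours((l==i).astype(np.uint8),0,1)[0],key=len)).reshape(-1,2)
for nm,sel in(('all',hu[:,0]>-1),('left',hu[:,0]<125)):
    Q=onz(p,hu[sel]+.0,.154)[:,:2];f=least_squares(lambda c:np.hypot(*(Q-c).T)-.039,[.33,.29]);print(nm,f.x.round(4),np.abs(f.fun).max().round(4))
c=f.x
st([c[0],c[1],.1723])
E
```

```text
[   53   150   157   144 17307]
all [0.324  0.2927] 0.0039
left [0.3221 0.2945] 0.0008
t 9.4 tcp [0.3146 0.1973 0.1722] yaw tool y deg -90.0 F [-0.2  0.7 -2.5] M [-0.02  0.05  0.02] w 41.2 tilt 0.02 j [ 0.36 -0.59  2.23 -0.    1.5   1.93]
shift units (tool) [ 0.25 -3.24 -0.  ]
```

Call:
drive_tool(commands="30 0 -0.6 0 0;30 0.1 -0.8 0 0;30 0.15 -0.8 0 0;30 0 -0.7 0 0;30 0 -0.34 0 0;30 0 0 0.25 0;30 0 0 0.22 0;30 0 0 0 0")

```text
time: 10.4
tool_pos: [0.3219, 0.2935, 0.1566]
tool_rot: [0.001, 1.0, -0.001, -0.001]
contact_force: [-0.5, -0.5, -2.6]
gripper_width: 0.483
```

```bash
python3 -c "
from h import *
st([.3221,.2945,.158])"
```

```text
t 10.4 tcp [0.3219 0.2935 0.1566] yaw tool y deg -90.2 F [-0.5 -0.5 -2.6] M [ 0.   -0.01 -0.03] w 41.3 tilt 0.13 j [ 0.57 -0.37  2.11 -0.    1.4   2.14]
shift units (tool) [ 0.01 -0.03 -0.05]
```

Call:
drive_tool(commands="58 0 0 0 0;58 0 0 0 0;58 0 0 0 0;70 0 0 -0.3 0;85 0 0 -0.4 0;85 -0.5 0 0 0;85 -0.7 0 0 0;85 -0.7 0 0 0")

```text
time: 11.4
tool_pos: [0.264, 0.2945, 0.1787]
tool_rot: [0.0, 1.0, -0.001, -0.0]
contact_force: [0.6, -0.1, -0.3]
gripper_width: 0.994
```

Call:
drive_tool(commands="85 -0.3 0.5 0 0;85 0 0.8 0 0;85 0 0.8 0 0;85 0.4 0.8 0 0;85 0.7 0.5 0 0;85 0.4 0 0 0;85 0 0 0 0;85 0 0 0 0")

```text
time: 12.4
tool_pos: [0.3006, 0.1931, 0.1786]
tool_rot: [0.0, 1.0, -0.0, -0.0]
contact_force: [-0.1, 0.5, -0.8]
gripper_width: 0.999
```

```bash
python3 - <<'E'
from h import *
st();w=manip.camera_params('wrist');np.save('w6.npy',w,allow_pickle=True);b=manip.grab_frame('wrist')
cv2.imwrite('pics/w6.png',b[:,:,::-1]);p=proj(w,[.385,.22,.172])[0].astype(int);print(p)
x0,y0=max(p[0]-66,0),max(p[1]-66,0);print(x0,y0)
c=np.vstack([cv2.resize(b[y0:y0+132,x0:x0+132,::-1],(396,396),interpolation=cv2.INTER_LANCZOS4),cv2.resize(b[:,:,::-1],(316,198))[:,:].copy().repeat(1,0) if 0 else cv2.copyMakeBorder(cv2.resize(b[:,:,::-1],(316,198)),0,0,0,80,cv2.BORDER_CONSTANT)])
cv2.imwrite('pics/v6.png',cv2.convertScaleAbs(c,alpha=1.3,beta=20))
E
```

```text
t 12.4 tcp [0.3006 0.1931 0.1786] yaw tool y deg -90.0 F [-0.1  0.5 -0.8] M [-0.    0.    0.02] w 85.3 tilt 0.05 j [ 0.36 -0.64  2.26  0.    1.53  1.93]
[250  64]
184 0
```

View pics/v6.png

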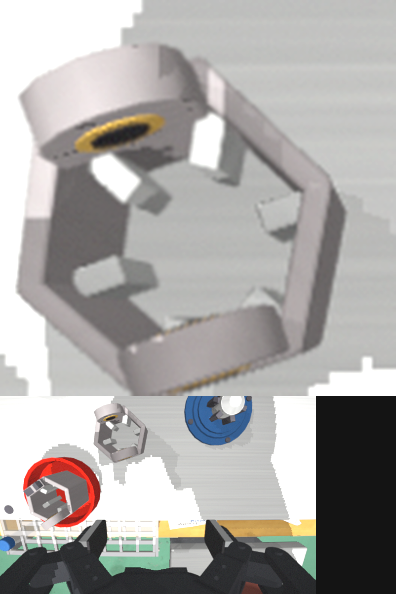

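Crop: the sound yoke with both ears whole (110,90 and 205,345), rim corners at (208,58), (328,182), (302,347), (20,288). The inset shows the broken yoke inside the tray, perhaps leaning.

```bash
python3 - <<'E'
from h import *
from scipy.optimize import least_squares
p=load('w6.npy')
P=onz(p,[[184+x/3,y/3] for x,y in[(208,58),(328,182),(302,347),(20,288)]],.172)[:,:2];print(P.round(4).tolist())
idx=np.array([0,1,2,4])
def f(v):
    a=v[2]-idx*np.pi/3;return (v[:2]+v[3]*np.c_[np.cos(a),np.sin(a)]-P).ravel()
r=least_squares(f,[.385,.22,0.3,.0235],x_scale=[.01,.01,.1,.01]);print(r.x[:2].round(4),np.degrees(r.x[2]).round(1),np.degrees(r.x[2])%60,r.x[3],r.fun.round(4))
print('mid P2P5',(P[1]+P[3])/2)
E
```

```text
[[0.4023, 0.2179], [0.3864, 0.2019], [0.364, 0.2061], [0.3725, 0.2461]]
[0.3796 0.2236] -12.7 47.33328842572045 0.023272394269920622 [-0.      0.0006  0.0001 -0.0006 -0.0003  0.0004  0.0001 -0.0003]
mid P2P5 [0.3794201  0.22403698]
```

Call:
drive_tool(commands="85 0 0 -0.33 0;85 0 0 0 6.35;85 0 0 0 6.35;85 0.65 -0.15 0 0;85 0.65 -0.15 0 0;85 0.65 -0.15 0 0;85 0.2 -0.56 0 0;85 0.2 -0.56 0 0")

```text
time: 13.45
tool_pos: [0.381, 0.2235, 0.1895]
tool_rot: [-0.0, 0.994, -0.112, 0.0]
contact_force: [0.4, -0.2, 0.2]
gripper_width: 0.992
```

```bash
python3 -c "
from h import *
st([.3796,.2236,.136])"
```

```text
t 13.45 tcp [0.381  0.2235 0.1895] yaw tool y deg -102.8 F [ 0.4 -0.2  0.2] M [-0.01  0.   -0.01] w 84.7 tilt 0.04 j [ 0.36 -0.38  2.07  0.    1.46  2.16]
shift units (tool) [-0.05  0.01  1.78]
```

Call:
drive_tool(commands="85 -0.05 0 0.5 0;85 0 0 0.5 0;85 0 0 0.5 0;85 0 0 0.28 0;85 0 0 0 0;30 0 0 0 0;30 0 0 0 0;30 0 0 0 0")

```text
time: 14.45
tool_pos: [0.3796, 0.2234, 0.1362]
tool_rot: [-0.0, 0.994, -0.112, 0.001]
contact_force: [0.8, 1.7, 7.0]
gripper_width: 0.482
```

Call:
drive_tool(commands="30 0 0 0 0;30 0 0 0 0;30 0 0 -0.5 0;30 0 0 -0.5 0;30 0 0 -0.5 0;30 0 0 -0.15 0;30 0 0 0 0;30 0 0 0 0")

```text
time: 15.45
tool_pos: [0.3785, 0.223, 0.1841]
tool_rot: [0.0, 0.994, -0.112, -0.001]
contact_force: [0.3, -0.1, -2.8]
gripper_width: 0.484
```

```bash
python3 -c "
from h import *
st([.4064,.127,.1905])"
```

```text
t 15.45 tcp [0.3785 0.223  0.1841] yaw tool y deg -102.8 F [ 0.3 -0.1 -2.8] M [ 0.07 -0.01  0.03] w 41.3 tilt 0.08 j [ 0.36 -0.39  2.08 -0.    1.45  2.16]
shift units (tool) [ 1.61  2.91 -0.21]
```

Call:
drive_tool(commands="30 0 0 -0.2 0;30 0.27 0.48 0 0;30 0.27 0.49 0 0;30 0.27 0.49 0 0;30 0.27 0.49 0 0;30 0.27 0.48 0 0;30 0.26 0.48 0 0;30 0 0 0 0")

```text
time: 16.45
tool_pos: [0.4069, 0.1268, 0.1909]
tool_rot: [-0.0, 0.994, -0.112, -0.0]
contact_force: [-1.2, -0.3, -1.2]
gripper_width: 0.487
```

```bash
python3 - <<'E'
from h import *
st([.4064,.127,.1905])
w=manip.camera_params('wrist');np.save('w7.npy',w,allow_pickle=True);b=manip.grab_frame('wrist');cv2.imwrite('pics/w7.png',b[:,:,::-1])
cv2.imwrite('pics/v7.png',cv2.convertScaleAbs(cv2.resize(b[180:400,190:450,::-1],(780,660),interpolation=cv2.INTER_CUBIC)[:600],alpha=1.3,beta=20))
E
```

```text
t 16.45 tcp [0.4069 0.1268 0.1909] yaw tool y deg -102.9 F [-1.2 -0.3 -1.2] M [ 0.01 -0.03  0.02] w 41.6 tilt 0.01 j [ 0.13 -0.43  2.1   0.    1.47  1.92]
shift units (tool) [-0.02 -0.    0.01]
```

View pics/v7.png

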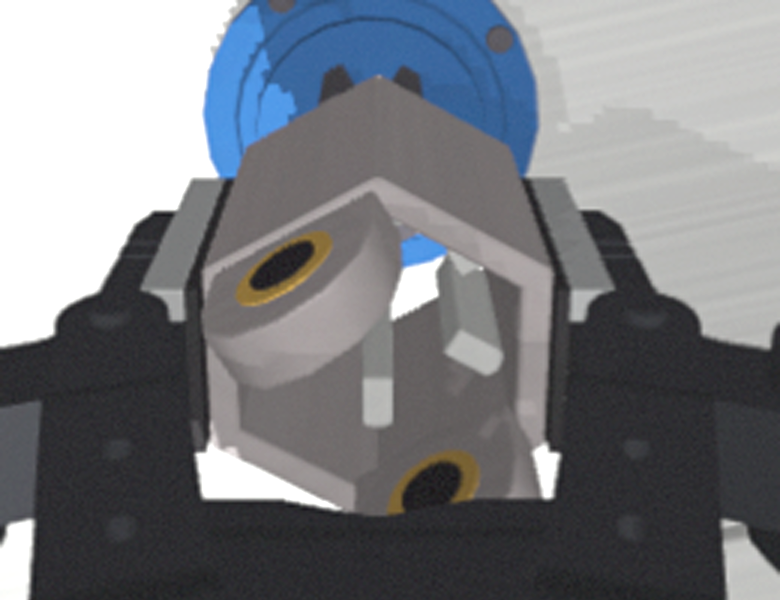

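The yoke is held upright over the drive; two shaft teeth (337,80) and (407,80) straddle its front corner (378,77), so the yaw already suits the mesh. Check the axis along tool x from that corner.

```bash
python3 - <<'E'
from h import *
p=load('w7.npy');s=manip.state();T=rot(s['tool_rot'])
for uv,z in(([316,205.7],.1847),([316,240],.2267)):
    P=onz(p,[uv],z)[0];print((T.T@(P-s['tool_pos'])*1000).round(1),'expected x 24.2 (rim ~23.3)')
m=[]
T6=onz(p,[[190+337/3,180+68/3],[190+407/3,180+68/3]],.164)[:,:2]-[.4064,.127];print('teeth ang',np.degrees(np.arctan2(T6[:,1],T6[:,0])).round(1),np.hypot(*T6.T))
E
```

```text
[23.2  0.9  6.2] expected x 24.2 (rim ~23.3)
[ 23.8   0.8 -35.8] expected x 24.2 (rim ~23.3)
teeth ang [  6.4 -29.7] [0.01992277 0.0196373 ]
```

Call:
drive_tool(commands="30 0 0 0.2 0;30 0 0 0.25 0;30 0 0 0.25 0;30 0 0 0 0;30 0 0 0.1 0;30 0 0 0.1 0;30 0 0 0.1 0;30 0 0 0 0")

```text
time: 17.5
tool_pos: [0.4066, 0.1273, 0.1605]
tool_rot: [0.0, 0.994, -0.112, -0.0]
contact_force: [0.2, 0.6, -2.3]
gripper_width: 0.483
```

```bash
python3 -c "
from h import *
st([.4064,.127,.1505])"
```

```text
t 17.5 tcp [0.4066 0.1273 0.1605] yaw tool y deg -102.8 F [ 0.2  0.6 -2.3] M [ 0.05  0.03 -0.01] w 41.2 tilt 0.03 j [ 0.13 -0.4   2.13  0.    1.41  1.92]
shift units (tool) [-0.    0.01  0.33]
```

Already meshed (underside about 10 mm above the collar, no force). Go home.

Call:
drive_tool(commands="30 0 0 0.1 0;30 0 0 0.1 0;30 0 0 0.08 0;30 0 0 0.04 0;30 0 0 0 0;30 0 0 0 0;30 0 0 0 0;30 0 0 0 0")

```text
time: 18.5
tool_pos: [0.4068, 0.1273, 0.1513]
tool_rot: [-0.0, 0.994, -0.112, 0.0]
contact_force: [-0.4, 0.2, -2.5]
gripper_width: 0.486
```

```bash
python3 -c "
from h import *
st([.4064,.127,.1502])"
```

```text
t 18.5 tcp [0.4068 0.1273 0.1513] yaw tool y deg -102.8 F [-0.4  0.2 -2.5] M [-0.04 -0.    0.01] w 41.5 tilt 0.01 j [ 0.13 -0.4   2.14  0.    1.4   1.92]
shift units (tool) [-0.01  0.01  0.04]
```

Call:
drive_tool(commands="30 0 0 0.04 0;30 0 0 0 0;85 0 0 0 0;85 0 0 0 0;85 0 0 0 0;85 0 0 0 0;85 0 0 -0.2 0;85 -0.2 0 -0.2 0")

```text
time: 19.5
tool_pos: [0.4009, 0.1287, 0.1626]
tool_rot: [-0.0, 0.994, -0.112, 0.0]
contact_force: [-1.2, -0.5, 0.1]
gripper_width: 0.991
```

Call:
drive_tool(commands="85 -0.5 0 0 0;85 -0.7 0 0 0;85 -0.7 0 0 0;85 -0.7 0 0 0;85 -0.4 0 0 0;85 0 -0.4 0 0;85 0 -0.4 0 0;85 0 0 0 0")

```text
time: 20.5
tool_pos: [0.3188, 0.1728, 0.162]
tool_rot: [0.0, 0.994, -0.111, -0.0]
contact_force: [0.6, 0.7, -0.4]
gripper_width: 0.994
```

```bash
python3 - <<'E'
from h import *
st()
w=manip.camera_params('wrist');np.save('w8.npy',w,allow_pickle=True);b=manip.grab_frame('wrist');cv2.imwrite('pics/w8.png',b[:,:,::-1])
s=manip.grab_frame('scene');cv2.imwrite('pics/s8.png',s[:,:,::-1])
c=np.hstack([cv2.resize(b[:300,40:440],(400,300)),cv2.resize(s[150:285,195:375],(400,300),interpolation=cv2.INTER_CUBIC)])
f=cv2.resize(b[0:150,100:300],(400,300),interpolation=cv2.INTER_CUBIC);g=cv2.resize(b[0:150,280:480],(400,300),interpolation=cv2.INTER_CUBIC)
cv2.imwrite('pics/v8.png',np.vstack([c,np.hstack([f,g])])[:,:,::-1])
E
```

```text
t 20.5 tcp [0.3188 0.1728 0.162 ] yaw tool y deg -102.7 F [ 0.6  0.7 -0.4] M [ 0.03 -0.03  0.07] w 84.9 tilt 0.05 j [ 0.29 -0.61  2.26 -0.    1.49  2.08]
```

View pics/v8.png

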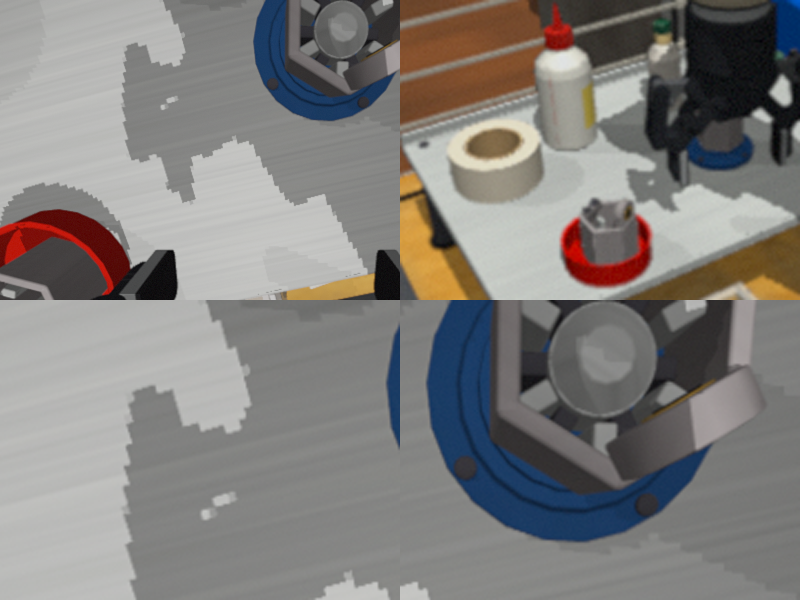

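Final picture (12th): the broken yoke stands in the red tray (scene crop 607,235). The sound yoke sits on the blue drive with the shaft central (602,358). The bottle and tape roll are undisturbed. One numeric check, then hand in.

```bash
python3 - <<'E'
from h import *
p=load('w8.npy')
for z in(.186,.202):
    P=onz(p,[[328.5,54],[386,89]],z);print(z,'side',np.linalg.norm(P[0]-P[1]).round(4),'r from shaft',np.linalg.norm(P[:,:2]-[.4064,.127],axis=1).round(4))
a,b=cv2.imread('pics/scene0.png'),cv2.imread('pics/s8.png')
print('bystander px diff',cv2.absdiff(a[180:245,215:285],b[180:245,215:285]).mean())
st();manip.job_done();print('handed in')
E
```

```text
0.186 side 0.0224 r from shaft [0.0238 0.0223]
0.202 side 0.0193 r from shaft [0.0254 0.0234]
bystander px diff 10.026373626373626
t 20.6 tcp [0.3186 0.1722 0.1618] yaw tool y deg -102.8 F [ 0.3 -0.5 -0.3] M [-0.03  0.02 -0.02] w 84.9 tilt 0.07 j [ 0.29 -0.61  2.27 -0.    1.49  2.08]
the job is handed in; nothing more can be done
handed in
```

I handed the job in at 20.6 s of robot time. The broken yoke is in the red tray and the sound yoke is on the drive's shaft. No verdict is reported.

- **Broken yoke:** I gripped it on its flats and let it drop about 12 mm into the tray. It looked as if it might be leaning just after the drop, but the last picture shows it standing upright inside.
- **Sound yoke:** Its angle already suited the shaft, so no rocking was needed. It slid down with almost no change in force until its underside was within about 1 mm of the collar by tool height, and then I let go. In the last wrist picture its rim corners lie about 22–24 mm from the shaft axis, against an expected 23–24 mm. The spacing between those corners fits a yoke fully home, not one standing 16 mm up.
- **Tool angle:** The moves allow no tilt, so I worked with the tool vertical instead of 20° forward, keeping it low under the hose. No contact showed up.
- **Bystanders:** The white bottle and tape roll look unmoved in the last picture. My pixel comparison there gave a mean difference of 10; changed shadows could explain this, but I did not confirm it. The tin and the small reference bottle were out of view or mostly hidden in it. The arm never went near them.

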